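Hold a freshly glued spectacle temple in the slot of the UV curing lamp

TASK

One temple in the rack, the long one with the metal band near its tip, has just had that band glued on: take it out of the rack by its hinge end with a light grip and pass it tip first, without forcing it, through the slot on top of the UV curing lamp until the band is level with the two lamp heads inside. Hold it there, still and upright, for two seconds and finish while still holding it: do not let go, and do not let it stand on the floor of the lamp. Leave the other temples and everything else on the bench as they are.

Things in the scene. Friction and masses are not known exactly. Their poses are not given: they have to be found in the camera images.
- temple: dark acetate side arm (temple) with a metal band, standing tip down in one of the rack's slots (which one varies); 150 long, 20 g. Origin: centre of the tip's end face; z along its length up to the hinge end, x along its width, y through its thickness. Tip (first 6) 9 x 4, shaft (6 to 110) 12 wide x 5 thick, head (110 to 150) 16 x 6. Fits the lamp's slot either way round
- head (a point): middle of the temple's head, 130 from the tip: grip here, across the 16 width (x); a small hinge 3 proud sits on the +y face and 1 above the end. The polish is marked by a grip over 60 N on each finger; the glued joint is spoilt if the temple is pressed on the lamp harder than 30 N
- band (a point): middle of the glued metal band (18 tall sleeve round the shaft), on the temple's axis 35 from its tip; axes as the temple
- rack: white slotted rack fixed to the bench, 60 (x) x 172 (y) x 26 high; origin under its middle. Four slots along its y at -60, -20, 20, 60, each 13.5 (x) x 6.5 (y) and 20 deep (slot floor 6 above the bench): the temples stand upright in them, width along the rack's x
- uv_lamp: bench UV curing lamp fixed to the bench: grey housing 170 (x) x 150 (y), 130 high, with amber windows in its two x faces; origin under its middle. Its top is a light guard with one slot through a 10 thick aluminium plate
- uv_slot (a point): centre of the slot at the top face of the light guard, 130 above the bench; axes as the lamp. The slot is 14 (along x) x 7 (along y), 2 more than the temple's shaft each way, right through the 10 thick plate; its mouth is chamfered by 3.5 all round
- uv_focus (a point): point midway between the two lamp heads and level with their middle, 42 straight below the top of the slot. The heads stand to +-y, 66 apart and 36 high; the chamber floor is 76 below this point, so with the band here the temple's tip hangs 41 above the floor and its end is 73 above the guard
- short_temple1: one of three shorter plain temples in the rack (bystanders): same dark acetate and shaft, 122 long, head 14 x 6, no metal band; origin under its tip, z along its length
- short_temple2: one of three shorter plain temples in the rack (bystanders): same dark acetate and shaft, 122 long, head 14 x 6, no metal band; origin under its tip, z along its length
- short_temple3: one of three shorter plain temples in the rack (bystanders): same dark acetate and shaft, 122 long, head 14 x 6, no metal band; origin under its tip, z along its length
- spectacles1: a finished pair of dark spectacles lying folded, 136 x 46 x 16, bystander; origin under its middle
- spectacles2: another folded pair of spectacles like the first, bystander
- glue: small white glue bottle, 32 in diameter, 85 high, standing, bystander; origin under its middle
- driver: small screwdriver lying flat, 130 long, bystander
- screw_tray: shallow clear tray of small screws, 85 x 120 x 26, bystander; origin under its middle
- air_driver: air screwdriver lying on its fork rest, about 250 long, 55 high, bystander
- pliers: small pliers lying flat, about 155 long, 12 high, bystander
Not all that is in view belongs to the job. What is shaped like the temple but green is not meant.

How it is judged (in metres and radians):
On the way, in this order (a step that is already met when the one before it is completed fails the run):
1. the banded temple is held by the gripper with its tip clear above the rack (z of temple in the frame of rack above 0.03 m and contact force between the fingers and temple above 2 N), for 0.2 s.
2. its tip has entered the slot from above: held, upright, on the slot's middle and below the light guard (z of temple in the frame of uv_slot below -0.012 m and horizontal distance between temple and uv_slot below 0.008 m and angle between temple's own z axis and vertical below 0.2 rad and contact force between the fingers and temple above 2 N), for 0.1 s.
3. the band is held still and upright between the lamp heads, level with them, for 2 s (z of band in the frame of uv_focus between -0.008 and 0.008 m and horizontal distance between band and uv_focus below 0.006 m and angle between temple's own z axis and vertical below 0.12 rad and angle between the x axis of temple and the x axis of uv_lamp, either way round below 0.25 rad and contact force between the fingers and temple above 2 N and linear speed of temple below 0.02 m/s and angular speed of temple below 0.3 rad/s), for 2 s.
At the end, for the whole second after the job is handed in: Temple still held in the slot: band within 8 mm of lamp level and 6 mm of the midline, tilt under 0.12 rad, width along the slot (0.25 rad), still, under 8 N on the lamp, tip 8 mm clear of its floor; other temples moved under 20 mm and 0.15 rad, other things under 30 mm (all of step 3 and contact force between temple and uv_lamp below 8 N and z of temple in the frame of uv_lamp above 0.02 m and distance of each of short_temple1, short_temple2, short_temple3 from where it was at the start of the episode below 0.02 m and angle between each of short_temple1, short_temple2, short_temple3's own z axis and vertical below 0.15 rad and distance of each of spectacles1, spectacles2, glue, driver, screw_tray, air_driver, pliers from where it was at the start of the episode below 0.03 m); the arm keeps its last pose, push and grip.
It fails at once if the temple is gripped too hard (over 120 N summed over the two fingers, that is 60 N on each) (contact force between the fingers and temple above 120 N).
It fails at once if the temple is pressed on the lamp with more than 30 N (contact force between temple and uv_lamp above 30 N).
It fails at once if another temple is pulled out or knocked over (distance of any of short_temple1, short_temple2, short_temple3 from where it was at the start of the episode above 0.03 m or angle between any of short_temple1, short_temple2, short_temple3's own z axis and vertical above 0.4 rad).
It fails at once if another thing on the bench is pushed away (distance of any of spectacles1, spectacles2, glue, driver, screw_tray, air_driver, pliers from where it was at the start of the episode above 0.05 m).
It also fails if it takes over 43 s, if anything falls off the work surface, if the arm or the gripper's body presses on something with over 40 N, if the wrist force passes 120 N, or if a joint passes its speed limit or range.

ROBOT

A 6-joint arm with a two-finger parallel gripper is mounted at the origin on the work surface. World frame = base frame: x ahead of the robot, y to its left, z up, the work surface at z = 0. Lengths are in mm, angles in degrees, forces in N, time in s.
With the tool pointing down it reaches from about 325 to 925 mm from the base axis. Payload 3.1 kg.
Tool frame: the origin (TCP) lies at the very end of the fingers, on their centre line; the grasp point (between the pads) lies grasp_offset behind it (grasp_offset is the distance from the TCP to the grasp point, in mm); z points along the fingers, x is the direction in which the jaws open and shut, and the axes are right-handed (so a half turn about z gives the same grasp; the last joint's range is limited). The gripper opens to 85 mm and grips with 20 to 120 N. Pads are 22 mm wide; open, the fingers measure 114 mm over their backs; the gripper's body (76 mm by 85 mm) begins 54 mm behind the grasp point. The pads swing forward as they close: fully open they stand 13 mm farther back than shut.
Start: joints at [60.951, 12.427, 92.441, -0, 75.132, -6.429], TCP at [240.373, 576.94, 231.3] pointing down, gripper open.
Joint ranges: [-157.48, 157.48], [-44.54, 120.13], [17.64, 146.25], [-64.5, 244.5], [7.68, 150.69], [-147.95, 147.95]. Speed limits (degrees/s): [159.86, 159.86, 180, 180, 180, 180].

INTERFACE

Orientations are given as [roll, pitch, yaw] about the fixed x, y, z axes, in that order (R = Rz(yaw) Ry(pitch) Rx(roll)).
In Python, from station import * gives the robot as it stands. Calls block until the motion is done:
- goto(position, orientation): joint-space move of the TCP to a pose.
- move_l(position, attitude=None, speed=150): straight line of the TCP; attitude=None keeps the orientation; speed is the mean speed in mm/s.
- move_j(angles): joint-space move.
- grip(opening, squeeze=None): finger opening in mm; squeeze is the grip in N (None keeps the last); returns when the fingers have stopped.
- wait(seconds).
- solve_ik(position, orientation): joint angles nearest the present ones, or None.
- get_obs(): the state.
- get_image(name): name is "scene" or "side" or "wrist"; returns the picture (400x640x3 uint8, red, green, blue); there is no depth.
- get_calibration(name): a dict with "fx", "fy", "cx", "cy" (pixels), "R" (3x3) and "t" (3): a world point X has camera coordinates R X + t; the wrist camera has in their place "mount" (4x4, takes a point from camera to tool coordinates, whose origin is the TCP and whose axes are the tool frame's). Camera axes: x right, y down, z forward; pixel columns grow to the right and rows downward; lengths in mm; the calibration is good to about 2 mm. A picture is of the moment at which its call begins: read the wrist's pose just before it. get_calibration takes no time and is no camera call.
A pose or a line that the arm cannot do raises Unreachable and nothing moves.
- sign_off(): hands the job in, once; it reports no verdict.
Trained networks look in the newest picture that a camera, given by its name, has taken for a name from the list of things; names that differ only in an ending like _2 or _b are one class to them, and where a whole thing is asked for, a point or a joint stands for the part that bears it (a point fixed in the world has none). Each returns a list of dicts, best first, with "score" (0 to 1); they miss things now and then, are a little off and sometimes report something else, mostly with a low value. They report only what shows in the picture. A call takes as long as a camera call. They do not tell look-alikes from the thing itself.
- spot_in(name, camera): "extent" ([centre column, centre row, width, height] in pixels, round what is visible of it).
- regions_of(name, camera): "region" (400x640 bool, what is visible of it) and "extent" ([centre column, centre row, width, height] in pixels, round what is visible of it).
The state is a dict: "t": time; "joint_pos": joint angles; "qvel": joint speeds; "effort": joint torques, N m; "tcp_pos": TCP position; "ee_rot": TCP orientation; "wrist_force": force on the tool from outside, world axes, zero at the start; "moment": the same for the moment, N m; "grip_width": finger opening in mm.
Only numpy, scipy, OpenCV 4.12 (cv2) and the standard library are available. Lean on these libraries where they do the work, as an engineer would, in place of code of your own. Each camera call takes 0.05 s, during which the arm holds its last target.

## Working session

There is one attempt and no reset: what is moved stays moved. The work goes in short steps, each a Python script; the robot and the scene stay as the last script left them, time stands still between calls to the robot, and variables do not carry over. Pictures are saved under pics/ and viewed, and the job is handed in when it is done.

```bash
mkdir -p pics; ls; python3 - <<'E'
from station import *
import cv2
o=get_obs();print(o)
print(globals().get('grasp_offset'))
for n in ("scene","side","wrist"):
    im=get_image(n);cv2.imwrite(f"pics/{n}0.png",im[:,:,::-1])
    print(n,get_calibration(n))
E
```

```text
pics
{'t': 0.0, 'joint_pos': array([ 6.09540267e+01,  1.24774480e+01,  9.25296703e+01, -4.60594189e-04,
        7.51309281e+01, -6.42797061e+00]), 'qvel': array([ 0.06241464,  0.05501276, -0.08136283,  0.10033524, -0.04752443,
       -0.07179652]), 'effort': array([-5.92820143e-04, -3.96847451e+01, -3.03849041e+01, -2.12330974e-04,
        9.53843817e-03,  1.02246531e-06]), 'tcp_pos': array([239.94114891, 576.22040252, 229.94992678]), 'ee_rot': array([-1.79984987e+02,  1.37228306e-01,  6.73821340e+01]), 'wrist_force': array([-0.2438189 ,  0.04888507, -0.61529763]), 'moment': array([-0.00643967, -0.00880802, -0.00022101]), 'grip_width': 85.07612019903209}
18.700000000000003
scene {'fx': 406.1297768513881, 'fy': 406.1297768513881, 'cx': 316.91723974749107, 'cy': 205.0389518319804, 'R': array([[ 0.79892293,  0.60140676,  0.00566308],
       [ 0.444709  , -0.58437026, -0.67878223],
       [-0.40491488,  0.5448131 , -0.73431779]]), 't': array([-480.13761866, -141.03706323, 1358.49388422])}
side {'fx': 445.1044359252805, 'fy': 445.1044359252805, 'cx': 323.60322141084083, 'cy': 199.46512791366507, 'R': array([[-0.896799  , -0.4424251 ,  0.00340276],
       [-0.30411855,  0.61082814, -0.73102728],
       [ 0.32134632, -0.65661938, -0.68233975]]), 't': array([520.01561748, 226.05862138, 842.74452178])}
wrist {'fx': 330.1855687522564, 'fy': 330.1855687522564, 'cx': 319.71653013138126, 'cy': 196.91672732307052, 'mount': array([[ 9.99999784e-01, -1.44930401e-04,  6.41384742e-04,
        -1.95970160e-01],
       [-6.37352160e-05,  9.49451454e-01,  3.13913895e-01,
        -8.11388790e+01],
       [-6.54459343e-04, -3.13913868e-01,  9.49451239e-01,
        -1.43044567e+02],
       [ 0.00000000e+00,  0.00000000e+00,  0.00000000e+00,
         1.00000000e+00]])}
```

View pics/scene0.png

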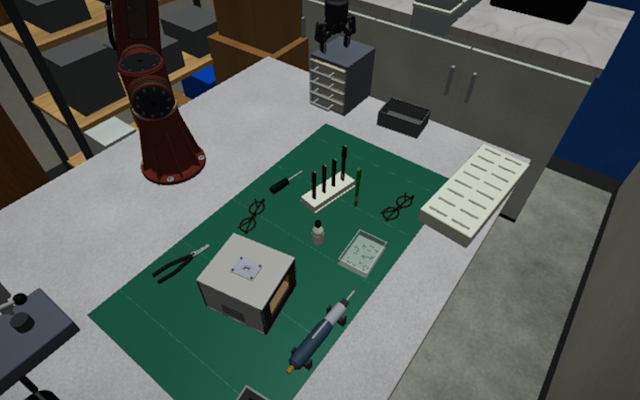

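View pics/side0.png

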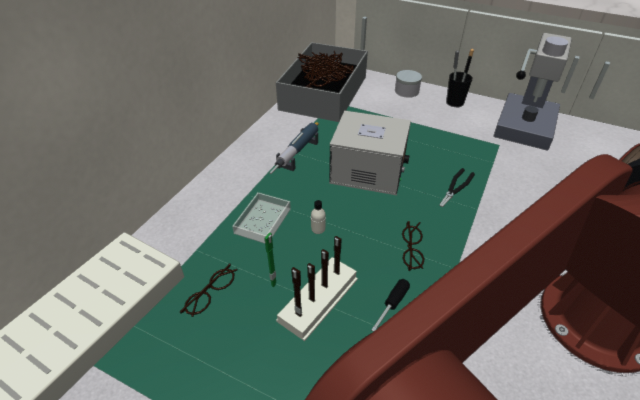

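View pics/wrist0.png

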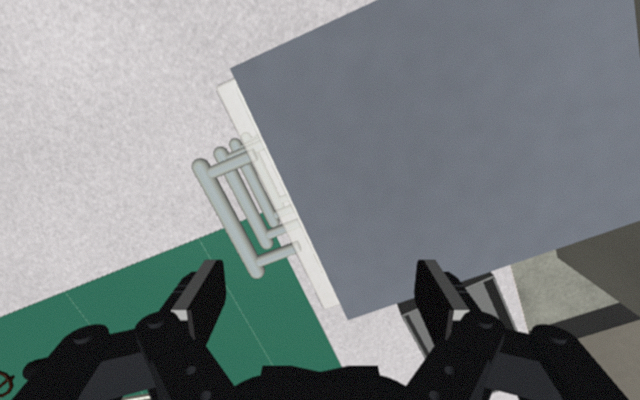

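In the scene picture, four dark temples stand in the rack at columns 314, 324, 334 and 344. The tallest is at (344,160). In the side picture the frontmost, at (297,290), shows metal near its tip at (298,311). A green look-alike stands at scene (358,187) / side (270,260). The lamp slot is at scene (246,268) / side (373,130). Next: the close crop and rough positions.

```bash
cat > h.py <<'E'
from station import *
import numpy as np, cv2
def cal(n):
    c=get_calibration(n); K=np.array([[c['fx'],0,c['cx']],[0,c['fy'],c['cy']],[0,0,1]])
    return c,K
def Rrpy(a):
    from scipy.spatial.transform import Rotation as R
    return R.from_euler('xyz',a,degrees=True).as_matrix()
def cam(n,obs=None):
    """K,R,t world->cam"""
    c,K=cal(n)
    if n!='wrist': return K,np.array(c['R']),np.array(c['t'])
    T=np.eye(4);T[:3,:3]=Rrpy(obs['ee_rot']);T[:3,3]=obs['tcp_pos']
    M=np.linalg.inv(T@np.array(c['mount'])); return K,M[:3,:3],M[:3,3]
def onz(P,uv,z):
    K,R,t=P; d=R.T@np.linalg.solve(K,[uv[0],uv[1],1]); o=-R.T@t
    return o+d*(z-o[2])/d[2]
def proj(P,X):
    K,R,t=P; c=(np.atleast_2d(X)@R.T+t)@K.T; return c[:,:2]/c[:,2:]
def tri(Ps,uvs):
    A=np.zeros((3,3));b=np.zeros(3)
    for P,uv in zip(Ps,uvs):
        K,R,t=P;d=R.T@np.linalg.solve(K,[uv[0],uv[1],1]);d/=np.linalg.norm(d);o=-R.T@t
        M=np.eye(3)-np.outer(d,d);A+=M;b+=M@o
    return np.linalg.solve(A,b)
E
python3 - <<'E'
from h import *
for n in ("scene","side"):
    im=get_image(n); P=cam(n)
    for k in ("temple","short_temple1","rack","uv_lamp","uv_slot","band"):
        try: print(n,k,[(round(d['score'],2),np.round(d['extent'],1)) for d in spot_in(k,n)][:5])
        except Exception as e: print(n,k,e)
    c=(344,150) if n=="scene" else (297,270)
    x,y=(280,130) if n=="scene" else (250,215)
    cr=im[y:y+110,x:x+120]; cv2.imwrite(f"pics/crop_{n}.png",cv2.resize(cr,None,fx=5,fy=5,interpolation=cv2.INTER_CUBIC)[:,:,::-1])
S,D=cam('scene'),cam('side')
print('slot',tri([S,D],[(246,268),(373,130)]),onz(S,(246,268),130),onz(D,(373,130),130))
print('temple top',tri([S,D],[(344,146),(296,268)]),'base',onz(S,(344,180),26),onz(D,(299,315),26))
E
```

```text
scene temple [(0.63, array([341.1, 164.4,   2.3,  35.2])), (0.43, array([354.6, 187.2,   6.9,  33.3]))]
scene short_temple1 [(0.47, array([315.2, 184.1,   4.5,  19.9])), (0.42, array([323.6, 177.8,   4.8,  29.2]))]
scene rack [(0.58, array([326.7, 192.8,  50.8,  39.3])), (0.31, array([316.9, 231.9,  12.1,  23.5]))]
scene uv_lamp [(0.68, array([247.5, 286.2, 102. , 103.3]))]
scene uv_slot [(0.94, array([246.1, 284.4, 102.8, 100.5]))]
scene band [(0.66, array([355.9, 187.5,   4.6,  37.4])), (0.58, array([343.2, 165.1,  11.2,  34.2]))]
side temple [(0.82, array([271.2, 258.8,  11.9,  53.6])), (0.65, array([297.4, 291.7,   9.7,  42.6])), (0.39, array([260.9, 218.4,  62.1,  54.1]))]
side short_temple1 [(0.69, array([336.9, 253.8,   8.7,  37.3])), (0.52, array([310.1, 283.7,   6.2,  34.2])), (0.47, array([324.1, 266.9,   6.4,  35.7]))]
side rack [(0.69, array([315.6, 300.1,  82.1,  80.9])), (0.59, array([316.9, 220.9,  15.9,  37.4]))]
side uv_lamp [(0.61, array([368.5, 153.3,  81.4,  82.5]))]
side uv_slot [(0.79, array([367.8, 151.2,  80.6,  82.5]))]
side band [(0.65, array([296.5, 291.9,  13.2,  48.7])), (0.52, array([269.6, 259.5,  11.9,  53.2]))]
slot [ 555.13190093 -212.43949938  128.89470486] [ 558.23545677 -211.99455277  130.        ] [ 552.84448794 -213.04010453  130.        ]
temple top [506.13071935 254.22373921 157.01350702] base [515.2079026  254.45333108  26.        ] [502.78795372 258.47544603  26.        ]
```

```bash
python3 -c "
import cv2,numpy as np
a=cv2.imread('pics/crop_scene.png');b=cv2.imread('pics/crop_side.png')
c=np.hstack([a,b]);cv2.imwrite('pics/crops.png',cv2.resize(c,(800,366)))"
```

```text
(no output)
```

View pics/crops.png

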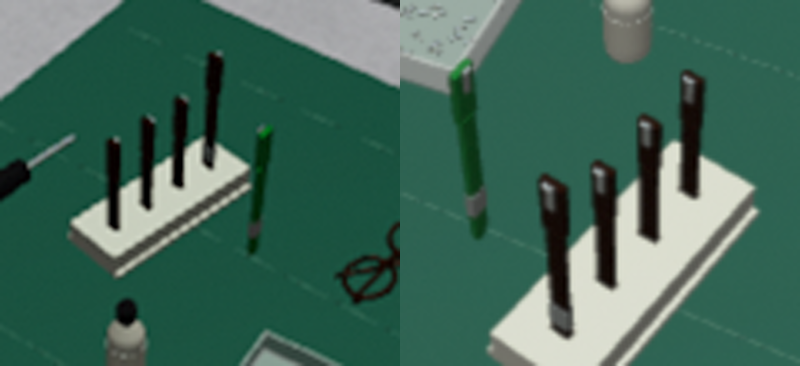

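The long dark temple in the end slot, at scene (344,160) / side (297,290), shows a grey band just above the rack, and the other three dark ones are shorter and have none. The banded green one at scene (358,187) is excluded. I chose the dark long one, and its hinge face is the one the side camera sees.

```bash
python3 - <<'E'
from h import *
S,D=cam('scene'),cam('side')
s=[(313.9,171.4),(324.4,165.1),(334.3,159.1),(344.5,145.9)]
d=[(337,236.6),(324.4,250.1),(310.6,263.9),(295.9,268.4)]
T=np.array([tri([S,D],[a,b]) for a,b in zip(s,d)]); print(T.round(1))
v=T[3]-T[0]; print('rack y dir deg',np.degrees(np.arctan2(v[1],v[0])), np.linalg.norm(v[:2]))
print('green',tri([S,D],[(359.3,169),(269,236)]))
print(get_obs()['t'])
E
```

```text
[[484.8 138.6 129.9]
 [491.8 178.1 129.5]
 [499.3 216.7 129.5]
 [506.4 255.3 156.9]]
rack y dir deg 79.46830829463232 118.6300198562804
green [589.1890757  206.6268893  147.34967525]
0.85
```

```bash
python3 - <<'E'
from h import *
S=cam('scene')
C=np.array([onz(S,p,130) for p in [(239,233),(296.5,257),(261,307),(198,281)]]);print(C.round(1))
for i in range(4):
    v=C[(i+1)%4]-C[i];print(np.linalg.norm(v),np.degrees(np.arctan2(v[1],v[0])))
goto([553,-212,250],[180,0,-18.]) if False else None
E
```

```text
[[ 473.9 -148.4  130. ]
 [ 630.4 -119.1  130. ]
 [ 651.4 -264.1  130. ]
 [ 497.6 -300.9  130. ]]
159.1528005249321 10.601445430932184
146.5280378268365 -81.73003837461592
158.16437023742859 -166.5267189072504
154.40490740454362 98.8297201067085
```

```bash
python3 - <<'E'
from h import *
goto([555,-212,270],[180,0,10.])
wait(0.2)
o=get_obs();im=get_image('wrist');cv2.imwrite('pics/lamp.png',im[:,:,::-1])
np.save('lamp_obs.npy',o,allow_pickle=True)
print(o['t'],o['tcp_pos'],o['ee_rot'],o['joint_pos'].round(1))
E
```

```text
4.0333 [ 555.1942821  -211.51043006  270.00103784] [-1.79997644e+02 -2.94721467e-03  1.00472616e+01] [-27.6   7.   94.4   0.   78.5 -37.7]
```

View pics/lamp.png

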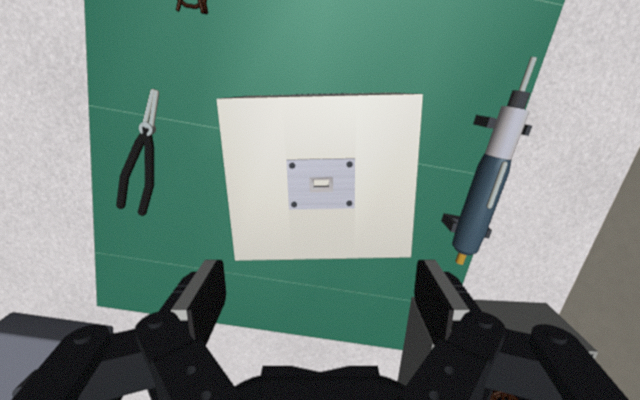

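The wrist view shows the lamp top almost square-on: slot at (321,183), plate corners at about (288,159) to (355,209), housing corners at (218,98), (422,94), (411,258), (235,261).

```bash
python3 - <<'E'
from h import *
o=np.load('lamp_obs.npy',allow_pickle=True).item();P=cam('wrist',o)
im=cv2.imread('pics/lamp.png');g=cv2.cvtColor(im,cv2.COLOR_BGR2GRAY)
hsv=cv2.cvtColor(im,cv2.COLOR_BGR2HSV)
m=((hsv[:,:,1]<70)&(hsv[:,:,2]>140)).astype(np.uint8); m[:, :200]=0;m[:,440:]=0;m[:85]=0;m[275:]=0
m=cv2.morphologyEx(m,cv2.MORPH_CLOSE,np.ones((9,9)));m=cv2.morphologyEx(m,cv2.MORPH_OPEN,np.ones((5,5)))
cs,_=cv2.findContours(m,cv2.RETR_EXTERNAL,cv2.CHAIN_APPROX_NONE);c=max(cs,key=cv2.contourArea)
W=np.array([onz(P,p,130)[:2] for p in c[:,0]],np.float32)
r=cv2.minAreaRect(W);print('rect',r)
cv2.imwrite('pics/slot.png',cv2.resize(im[150:215,280:362],None,fx=9,fy=9,interpolation=cv2.INTER_CUBIC))
print(onz(P,(321,183),130))
E
```

```text
rect ((555.850341796875, -211.73681640625), (170.48455810546875, 150.35623168945312), 11.241195678710938)
[ 555.84518081 -210.99975662  130.        ]
```

View pics/slot.png

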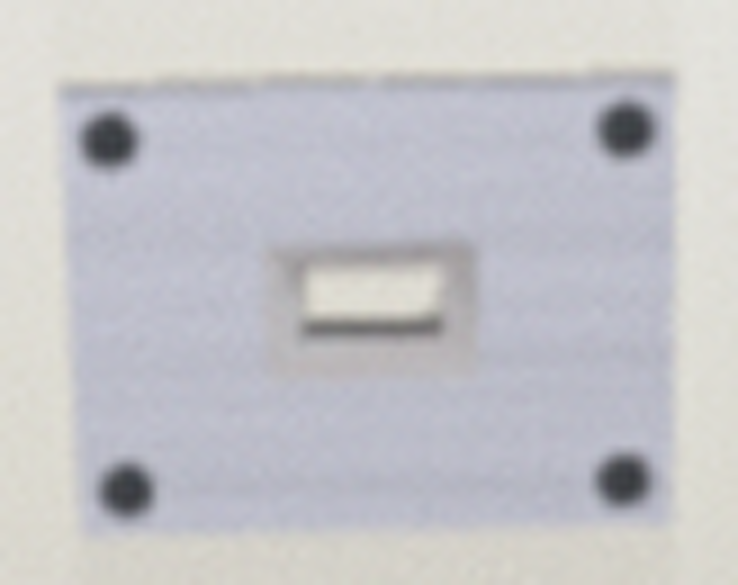

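Slot found at about (556,-212), yaw 11.2°; the fitted housing, 170.5 × 150.4, matches the 170 × 150 given. Next, the temple from above.

```bash
python3 - <<'E'
from h import *
goto([506,255,270],[180,0,-10.5])
wait(0.2)
o=get_obs();im=get_image('wrist');cv2.imwrite('pics/rack.png',im[:,:,::-1])
np.save('rack_obs.npy',o,allow_pickle=True)
print(o['t'],o['tcp_pos'],o['ee_rot'],o['joint_pos'].round(1))
P=cam('wrist',o)
for k in ('temple','rack'):
    print(k,[(round(d['score'],2),np.round(d['extent'],1)) for d in spot_in(k,'wrist')])
E
```

```text
6.0 [506.46011597 254.23156444 269.97335781] [ 1.79995114e+02 -4.94339012e-03 -1.05794415e+01] [19.6  3.6 98.1 -0.  78.3 30.1]
temple [(0.84, array([320.4, 175.8,  20.2,  38.9])), (0.68, array([410.4, 205.1,  38.5,  56.9]))]
rack [(0.68, array([318.7, 199.2,  54.2, 132.5]))]
```

View pics/rack.png

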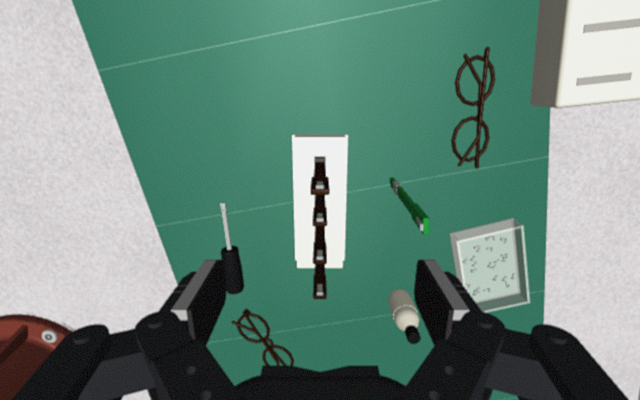

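The view shows the rack upright, about (292–348, 135–268), with the long temple at the top. Its hinge end is near (320,187) and its base near (320,160); the green one is at (410,205).

```bash
python3 - <<'E'
from h import *
o=np.load('rack_obs.npy',allow_pickle=True).item();P=cam('wrist',o)
im=cv2.imread('pics/rack.png')
m=(im.min(2)>150).astype(np.uint8); m[:,:280]=0;m[:,362:]=0;m[:125]=0;m[280:]=0
m=cv2.morphologyEx(m,cv2.MORPH_CLOSE,np.ones((25,25)))
cs,_=cv2.findContours(m,cv2.RETR_EXTERNAL,cv2.CHAIN_APPROX_NONE);c=max(cs,key=cv2.contourArea)
print(cv2.boundingRect(c))
W=np.array([onz(P,p,26)[:2] for p in c[:,0]],np.float32);print('rack',cv2.minAreaRect(W))
cv2.imwrite('pics/tt.png',cv2.resize(im[130:215,280:365],None,fx=7,fy=7,interpolation=cv2.INTER_CUBIC))
for p in [(320,187),(320,160)]: print(onz(P,p,156),onz(P,p,26))
E
```

```text
(292, 135, 56, 133)
rack ((495.10565185546875, 197.1181640625), (173.7655487060547, 65.67745971679688), 79.39035034179688)
[506.99067796 258.43036066 156.        ] [500.0522771  220.44872675  26.        ]
[511.06938883 280.30841407 156.        ] [506.19405698 253.39300561  26.        ]
```

View pics/tt.png

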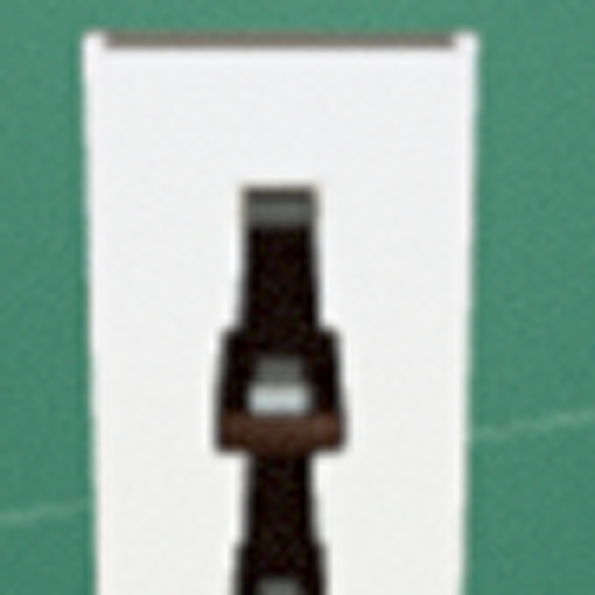

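Temple at about (506.2, 255.3), yaw -10.6° (rack fit gives its +60 slot at (506.1,256.1), which agrees). Grasping with light force.

```bash
python3 - <<'E'
from h import *
A=[180,0,-10.6]
move_l([506.2,255.4,165],A,speed=120)
move_l([506.2,255.4,117.3],A,speed=80)
grip(40); 
o=get_obs();print(o['t'],o['tcp_pos'],o['wrist_force'],o['grip_width'])
grip(10,22)
o=get_obs();print(o['t'],o['tcp_pos'],o['ee_rot'],o['wrist_force'],o['grip_width'])
im=np.hstack([get_image('wrist')[60:330,190:450],cv2.resize(get_image('side')[205:335,240:370],(270,270))])
cv2.imwrite('pics/g1.png',im[:,:,::-1])
E
```

```text
8.4333 [506.2977577  255.42265631 117.47391102] [-0.13249527  0.38363437 -0.16602664] 40.35068013810789
8.7583 [506.27518259 255.42692621 117.36557977] [-1.79994537e+02 -8.53425549e-03 -1.06002418e+01] [ 0.57850412 -0.27455056  0.00141167] 15.327073157814517
```

View pics/g1.png

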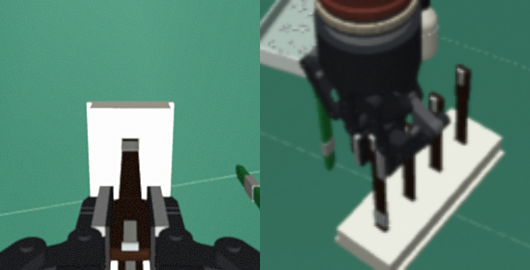

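The view shows the temple centred between the pads, with an opening of about 15.3 on the 16 mm head, and the banded one is the one held. Lifting.

```bash
python3 - <<'E'
from h import *
A=[180,0,-10.6]
move_l([506.2,255.4,150],A,speed=50)
wait(0.1)
move_l([506.2,255.4,300],A,speed=150)
o=get_obs();print(o['t'],o['wrist_force'],o['grip_width'])
goto([556,-212,300],[180,0,11.2])
wait(0.3)
o=get_obs();print(o['t'],o['tcp_pos'],o['ee_rot'],o['wrist_force'],o['grip_width'])
np.save('hold_obs.npy',o,allow_pickle=True)
for n in ('wrist','scene','side'):
    cv2.imwrite(f'pics/h_{n}.png',get_image(n)[:,:,::-1])
E
```

```text
10.9083 [-0.75817377  0.24504961  0.13985464] 15.435093635781774
12.925 [ 556.21227569 -211.34410422  300.05568115] [ 1.79997733e+02 -5.19375253e-03  1.12613740e+01] [-0.28638117  0.26686776  0.20511909] 15.626689490396064
```

```bash
python3 - <<'E'
import cv2,numpy as np
from h import *
for n in('scene','side'):
    print(n,proj(cam(n),[[556,-212,130],[556,-212,190],[556,-212,300]]).round(0).tolist())
a=cv2.imread('pics/h_scene.png')[160:300,180:320];b=cv2.imread('pics/h_side.png')[30:170,305:445];c=cv2.imread('pics/h_wrist.png')[100:300,220:420]
cv2.imwrite('pics/h.png',np.hstack([cv2.resize(x,(260,260),interpolation=cv2.INTER_CUBIC) for x in(a,b,c)]))
E
```

```text
scene [[245.0, 268.0], [242.0, 252.0], [235.0, 219.0]]
side [[372.0, 130.0], [374.0, 108.0], [378.0, 64.0]]
```

View pics/h.png

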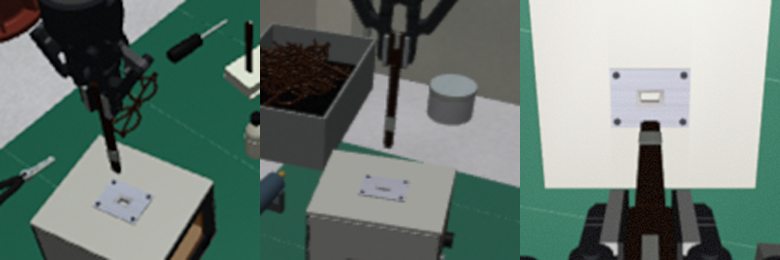

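```bash
cat > cmpv.py <<'E'
from h import *
def shot(tag,o,tipz):
    from scipy.spatial.transform import Rotation as R
    ps=[]
    Rw=Rrpy(o['ee_rot']); tcp=np.array(o['tcp_pos'])
    for n,hw in (('wrist',30),('scene',24),('side',24)):
        im=get_image(n)[:,:,::-1].copy();P=cam(n,o)
        # expected tip end-face corners (tool frame z down from TCP)
        zz=tcp[2]-tipz
        Q=np.array([[a*4.5,b*2,zz] for a,b in((-1,-1),(1,-1),(1,1),(-1,1))])@Rw.T+tcp
        B=np.array([[a*6.25,b*2.75,zz-44] for a,b in((-1,-1),(1,-1),(1,1),(-1,1))])@Rw.T+tcp
        S=np.array([[556,-212,130.]])
        c=proj(P,Q).mean(0).astype(int); x,y=c-hw
        cr=cv2.resize(im[y:y+2*hw,x:x+2*hw],(400,400),interpolation=cv2.INTER_CUBIC);k=400/(2*hw)
        f=lambda q:tuple(int(v) for v in ((q+0.5-[x,y])*k))
        for q in proj(P,Q):cv2.circle(cr,f(q),3,(0,0,255),-1)
        for q in proj(P,S):cv2.circle(cr,f(q),3,(255,0,255),-1)
        ps.append(cr)
    h=np.hstack(ps);cv2.imwrite(f'pics/{tag}.png',cv2.resize(h,(798,266)) if 0 else h[:, :])
    cv2.imwrite(f'pics/{tag}.png',np.vstack([np.hstack(ps[:2]),]));cv2.imwrite(f'pics/{tag}b.png',ps[2])
E
python3 - <<'E'
from cmpv import *
move_l([556,-212,253],[180,0,11.2],speed=80);wait(0.2)
o=get_obs();print(o['t'],o['tcp_pos'],o['ee_rot'],o['wrist_force'])
shot('v1',o,141.7)
E
```

```text
14.0167 [ 556.49981828 -212.25481261  253.97014819] [ 1.79938614e+02 -7.68221654e-02  1.11985845e+01] [ 0.81512689 -0.49036491  0.47873782]
```

View pics/v1.png

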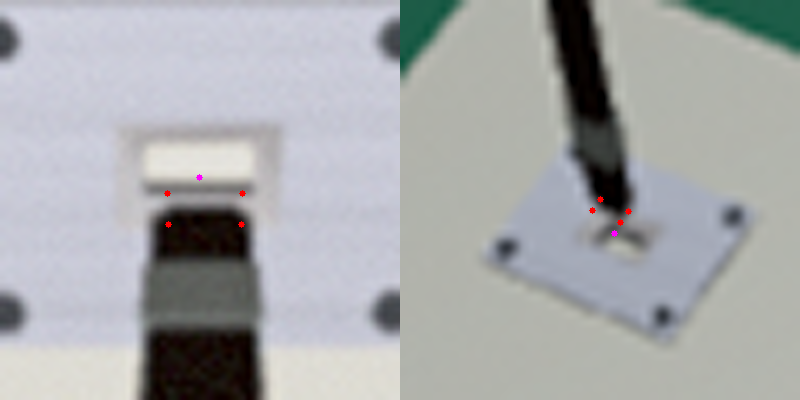

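View pics/v1b.png

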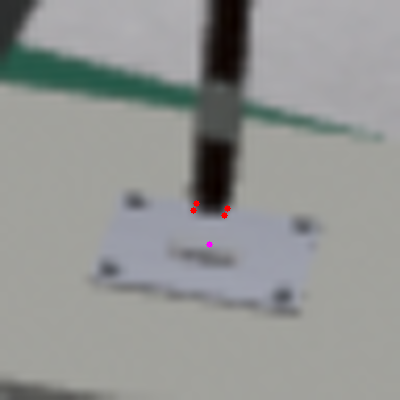

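```bash
cat > tilt.py <<'E'
from h import *
def est(o,tipz,rows,col):
    # rows: (pixel row, height above tip, nominal tool-y of that edge)
    K,R,t=cam('wrist',o);Rw=Rrpy(o['ee_rot']);tcp=np.array(o['tcp_pos'])
    from scipy.optimize import brentq
    for r,h,nom in rows:
        f=lambda y:proj((K,R,t),Rw@np.array([0,y,tcp[2]-(tipz+h)])+tcp)[0,1]-r
        y=brentq(f,-30,30);print(h,'y edge',round(y,2),'axis off',round(y-nom,2))
E
python3 - <<'E'
from tilt import *
from cmpv import *
o=get_obs();P=cam('wrist',o);Rw=Rrpy(o['ee_rot']);tcp=o['tcp_pos']
print(o['t'],tcp,o['ee_rot'])
tipz=253-111.3
im=get_image('wrist')[:,:,::-1];g=cv2.cvtColor(im.copy(),cv2.COLOR_BGR2GRAY).astype(float)
col=int(round(proj(P,tcp-[0,0,110])[0,0]));print(col)
pr=g[:,col-4:col+5].mean(1)
print({i:int(pr[i]) for i in range(175,275)})
cv2.imwrite('pics/w2.png',cv2.resize(im[150:300,250:390],None,fx=4,fy=4,interpolation=cv2.INTER_CUBIC))
E
```

```text
14.1667 [ 556.24888237 -212.11807565  253.53665446] [ 1.79966709e+02 -4.07161647e-02  1.12031891e+01]
320
{175: 203, 176: 202, 177: 203, 178: 202, 179: 201, 180: 193, 181: 177, 182: 167, 183: 187, 184: 216, 185: 224, 186: 225, 187: 226, 188: 224, 189: 182, 190: 128, 191: 122, 192: 101, 193: 44, 194: 12, 195: 12, 196: 13, 197: 15, 198: 14, 199: 12, 200: 34, 201: 75, 202: 93, 203: 96, 204: 95, 205: 93, 206: 93, 207: 94, 208: 98, 209: 107, 210: 92, 211: 51, 212: 20, 213: 16, 214: 14, 215: 14, 216: 13, 217: 17, 218: 17, 219: 12, 220: 14, 221: 16, 222: 14, 223: 15, 224: 14, 225: 15, 226: 13, 227: 15, 228: 17, 229: 13, 230: 14, 231: 12, 232: 19, 233: 15, 234: 16, 235: 13, 236: 16, 237: 14, 238: 15, 239: 13, 240: 15, 241: 15, 242: 13, 243: 14, 244: 15, 245: 16, 246: 16, 247: 16, 248: 15, 249: 14, 250: 14, 251: 15, 252: 15, 253: 15, 254: 14, 255: 15, 256: 15, 257: 16, 258: 19, 259: 17, 260: 15, 261: 12, 262: 13, 263: 14, 264: 15, 265: 14, 266: 16, 267: 12, 268: 12, 269: 15, 270: 15, 271: 15, 272: 15, 273: 15, 274: 12}
```

View pics/w2.png

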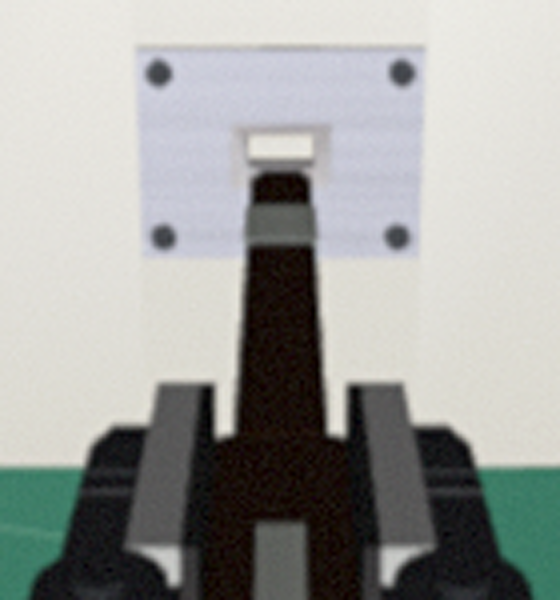

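```bash
python3 - <<'E'
from tilt import *
o=get_obs();print(o['t'],o['tcp_pos'],o['ee_rot'])
o['tcp_pos']=np.array([556,-212,253.]);o['ee_rot']=[180,0,11.2]
est(o,141.7,[(192.5,0,-2),(200.3,26,-2.8),(210.6,44,-2.8),(258.5,110,-3)],320)
P=cam('wrist',o)
print('slot row lower/upper chamfer preds', proj(P,[[556+11.2e-9,-212,130]]))
# slot chamfer edges: centre
for p in [(320.3,183),(320.3,184)]: print(onz(P,p,130))
E
python3 - <<'E'
import cv2
im=cv2.imread('pics/w2.png');print(im.shape)
cv2.imwrite('pics/w2z.png',cv2.resize(im[100:280,200:370],None,fx=4,fy=3.3,interpolation=cv2.INTER_CUBIC))
E
```

```text
14.2167 [ 556.14219081 -212.07381937  253.39985415] [ 1.79976688e+02 -2.82860274e-02  1.12002081e+01]
0 y edge -0.57 axis off 1.43
26 y edge -2.79 axis off 0.01
44 y edge -1.54 axis off 1.26
110 y edge -1.3 axis off 1.7
slot row lower/upper chamfer preds [[320.21670295 188.96867585]]
[ 555.05204212 -206.8680319   130.        ]
[ 555.22155341 -207.72136337  130.        ]
(600, 560, 3)
```

View pics/w2z.png

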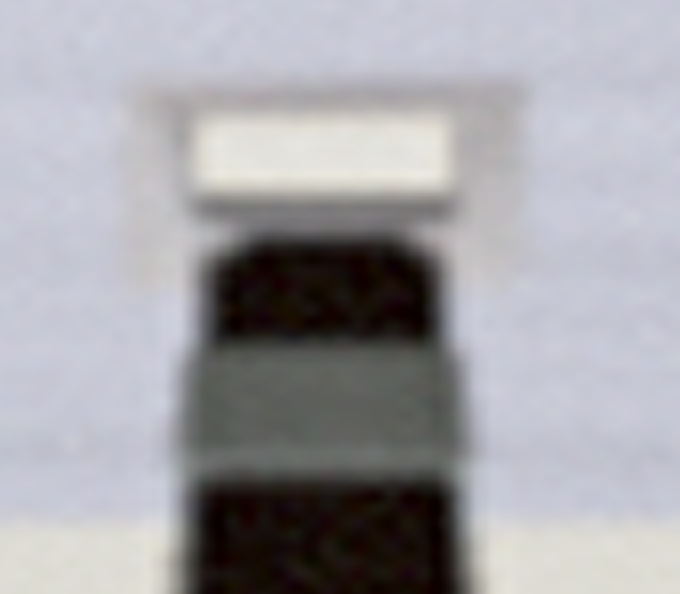

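The tip's column matches the slot (320.1 for both), but the temple sits about 1.3 mm towards tool +y. I'll shift by that and insert slowly while watching the force.

```bash
python3 - <<'E'
from tilt import *
A=[180,0,11.2]; x,y=556-.25,-212+1.28
move_l([x,y,245],A,speed=30);wait(.1)
F0=np.mean([get_obs()['wrist_force'] for _ in range(5)],0);M0=get_obs()['moment'];print(F0,M0)
z=245
while z>222:
    z-=3; move_l([x,y,z],A,speed=25)
    o=get_obs();d=o['wrist_force']-F0
    print(z,round(z-111.3,1),d.round(2),(o['moment']-M0).round(3))
    if np.abs(d).max()>3: print('stop');break
wait(.1);o=get_obs();print(o['t'],o['tcp_pos'],(o['wrist_force']-F0).round(2))
im=get_image('wrist')[:,:,::-1]
cv2.imwrite('pics/w3.png',cv2.resize(im[150:230,270:370],None,fx=7,fy=7,interpolation=cv2.INTER_CUBIC))
E
```

```text
[-0.47541852  0.40205524  0.02789141] [0.0126439  0.01890352 0.03158558]
242 130.7 [ 1.56 -0.77  0.55] [-0.039 -0.055 -0.008]
239 127.7 [ 0.   -0.05 -0.49] [-0.027 -0.032 -0.044]
236 124.7 [ 1.12 -0.25 -0.56] [-0.027 -0.016 -0.024]
233 121.7 [ 0.13 -1.44  0.36] [-0.039  0.033 -0.041]
230 118.7 [ 0.28 -0.54 -0.54] [-0.045 -0.04  -0.004]
227 115.7 [ 1.24 -0.43  0.28] [-0.027 -0.089 -0.005]
224 112.7 [ 1.21 -1.04 -0.09] [-0.021 -0.074 -0.006]
221 109.7 [ 0.11 -0.88  0.46] [-0.014  0.005 -0.056]
16.9667 [ 555.75316508 -210.70758156  220.9686437 ] [ 0.53 -0.26 -0.19]
```

View pics/w3.png

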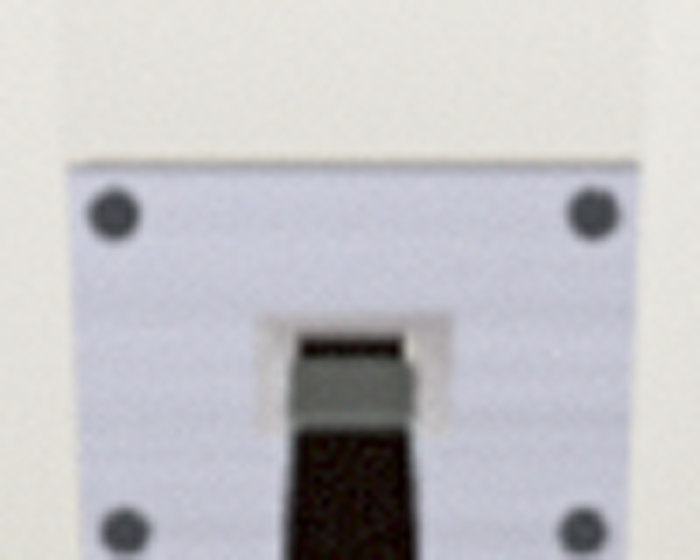

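The view shows the tip in the slot, centred to within about 0.4 mm, with no contact force. Continuing to band level.

```bash
python3 - <<'E'
from tilt import *
A=[180,0,11.2]; x,y=556-.25+.25,-212+1.28+.05
F0=np.array([-.1,.15,0])
z=221.
while z>164.4:
    z=max(z-4,164.3); move_l([x,y,z],A,speed=25)
    o=get_obs();d=o['wrist_force']-F0
    print(round(z,1),d.round(2),o['moment'].round(3))
    if np.abs(d).max()>4: print('stop');break
wait(.2);o=get_obs();print(o['t'],o['tcp_pos'],np.mean([get_obs()['wrist_force'] for _ in range(4)],0),o['grip_width'])
cs=[]
for n,(a,b,c,d) in {'wrist':(150,230,270,370),'scene':(190,300,190,310),'side':(60,170,310,430)}.items():
    im=get_image(n)[:,:,::-1];cs.append(cv2.resize(im[a:b,c:d],(266,240),interpolation=cv2.INTER_CUBIC))
    if n!='wrist':print(n,((proj(cam(n),[[556,-212,130],[556,-212,203]])-[c,a])*[266/(d-c),240/(b-a)]).round(0).tolist())
cv2.imwrite('pics/f.png',np.hstack(cs))
E
```

```text
217.0 [ 0.66 -0.17 -0.83] [-0.055 -0.027  0.012]
213.0 [ 0.28 -0.2  -0.42] [ 0.021 -0.058  0.028]
209.0 [ 0.18 -0.88  0.03] [-0.039 -0.031  0.002]
205.0 [ 0.23 -0.02 -0.95] [-0.094 -0.06  -0.011]
201.0 [0.37 0.26 0.19] [ 0.019 -0.017 -0.014]
197.0 [-0.01 -0.12  0.13] [ 0.06  -0.011 -0.038]
193.0 [ 1.2  -0.09 -0.32] [ 0.029 -0.007  0.045]
189.0 [0.76 0.41 0.11] [-0.042  0.036  0.028]
185.0 [-0.14 -0.15 -0.57] [-0.034  0.029 -0.041]
181.0 [ 0.13 -0.72  0.39] [-0.049 -0.021 -0.   ]
177.0 [ 0.29 -0.81  0.53] [ 0.006 -0.009 -0.017]
173.0 [ 0.23  0.17 -0.1 ] [0.013 0.005 0.027]
169.0 [ 0.74  0.29 -0.02] [ 0.03   0.028 -0.042]
165.0 [1.01 0.13 0.21] [ 0.021 -0.018  0.006]
164.3 [0.03 0.07 0.83] [-0.01   0.009  0.021]
21.7833 [ 556.05713715 -210.68866064  164.39866196] [ 0.12687411 -0.0114356  -0.97267964] 15.561880034892505
scene [[123.0, 169.0], [113.0, 127.0]]
side [[137.0, 152.0], [142.0, 94.0]]
```

View pics/f.png

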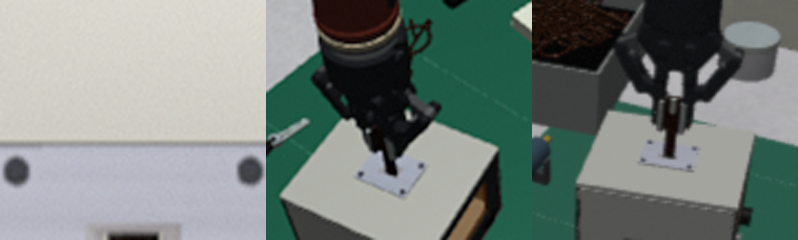

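Inserted without force: the temple goes into the plate's middle in both outside views. Holding and checking depth.

```bash
python3 - <<'E'
from tilt import *
wait(2.5)
o=get_obs();im=get_image('wrist')[:,:,::-1]
print(o['t'],o['tcp_pos'],o['ee_rot'],o['wrist_force'],o['grip_width'],np.abs(o['qvel']).max())
P=cam('wrist',o);Rw=Rrpy([180,0,11.2])
tcp=o['tcp_pos']
x0,y0=250,190;k=4
v=cv2.resize(im[y0:y0+140,x0:x0+140],None,fx=k,fy=k,interpolation=cv2.INTER_CUBIC)
def dot(X,c):
    for q in proj(P,X): cv2.circle(v,tuple(int(s) for s in (q+.5-[x0,y0])*k),3,c,-1)
dot(np.array([[a*8,1.3-3,tcp[2]-163] for a in(-1,1)])@Rw.T+tcp,(0,0,255))   # head lower edge expected, z=163
L=Rrpy([0,0,11.2]);dot(np.array([[a*10.5,b*7,130] for a in(-1,1) for b in(-1,1)])@L.T+[556,-212,0],(255,0,255))
cv2.imwrite('pics/f2.png',v)
E
```

```text
24.4333 [ 555.99569352 -210.68673923  164.29554324] [1.79999038e+02 2.31653673e-03 1.12019508e+01] [0.12378821 0.7743777  0.11543448] 15.584879531174405 0.08426821746091225
```

View pics/f2.png

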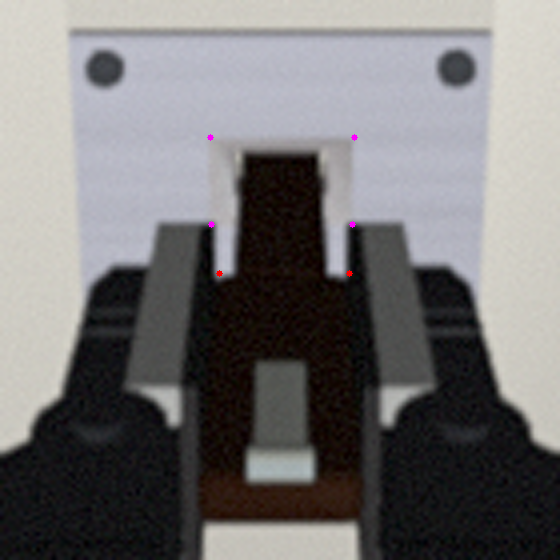

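The head's lower edge sits where it should at 33 mm above the guard (row 275 against 273 predicted). The temple is centred in the slot outline, and no load shows. Signing off.

```bash
python3 - <<'E'
from station import *
sign_off(); print(get_obs()['t'])
E
```

```text
the job is handed in; nothing more can be done
the job is handed in; nothing more can be done
```

I took the long dark banded temple from the rack's end slot with a 22 N grip on its head and passed it tip first through the lamp slot. I held it at band level for over 2.5 s and signed off at about 24.4 s, still holding it.

**Last checks:**
- **Contact with the lamp:** wrist force changed by less than about 1.6 N while the tip entered and stayed within about 1.2 N after that. That is the sensor's noise level.
- **Depth:** the edge under the head showed at row 275 against 273 predicted, about half a camera pixel on the 4× enlarged view. That puts the band at lamp level.
- **Position and grip:** the temple was centred in the slot outline, the fingers read 15.6 mm on the 16 mm head, and the arm was still.

**Disagreement:** before insertion, the wrist view showed the temple about 1.3 mm off centre in its thickness direction. One of the four edges I measured did not show this offset. I shifted the arm to correct it, and the temple then went in without contact.

**Not checked:** I did not compare the other items' final positions with a picture. I saw no contact with them at any point.

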